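# Find the contact gap that fits the feeler blade

## Robot

A 7-joint arm with a two-finger parallel gripper is mounted at the origin on the work surface. World frame = base frame: x ahead of the robot, y to its left, z up, the work surface at z = 0. Lengths are in mm, angles in rad, forces in N, time in s.
With the tool pointing down it reaches from about 400 to 875 mm from the base axis. Payload 4.4 kg.
Tool frame: the origin (TCP) lies midway between the tips of the shut fingers; the grasp point (between the pads) lies 19 mm behind it (ctrl.grip_point_offset is the distance from the TCP to the grasp point, in mm); z points along the fingers, y is the direction in which the jaws open and shut (so a half turn about z gives the same grasp; the last joint's range is limited). The gripper opens to 85 mm and grips with 20 to 120 N. Pads are 22 mm wide; open, the fingers measure 114 mm over their backs; the gripper's body (76 mm by 85 mm) begins 54 mm behind the grasp point. The pads swing forward as they close: fully open they stand 13 mm farther back than shut.
Start: joints at [1.185, 0.628, 0.038, 1.517, -0.027, 0.996, -0.02], TCP at [204.373, -617.049, 231.313] pointing down, gripper open.
Joint ranges: [-3.06, 3.06], [-0.37, 2.12], [-1.25, 1.32], [0.18, 2.47], [-1.1, 4.24], [0.23, 1.98], [-2.94, 2.94]. Speed limits (rad/s): [2.57, 2.57, 3.14, 3.14, 3.14, 3.14, 3.14].

## Interface

Orientations are given as [roll, pitch, yaw] about the fixed x, y, z axes, in that order (R = Rz(yaw) Ry(pitch) Rx(roll)).
In Python, from cell import ctrl, imaging, models gives the robot as it stands. The module is installed in compiled form; this text tells all that it offers.
- The arm moves only by the tool drive_tool, never from a script. Its argument "deltas" is text: rows parted by semicolons, each of 5 numbers parted by spaces: the shift along the tool's x, y, z in m, then the turn about the tool's z in degrees, then the finger opening in m, from 0 to 0.0854. A call has 1 to 12 rows; each row is the pose to reach, as a shift and turn from the pose commanded when the call began, along the tool's axes at that moment; what a row does not reach only later rows make up. A row lasts 1/8 s, in which the tool goes at most 62.5 mm and 10.7 degrees, less where a joint would pass 70% of its speed; a pose out of reach is approached as far as the arm can. A call with a gripper value outside its range is refused whole. The fingers move at their own pace and stop on an object; the grip force is fixed at half the most. Time passes only in rows, so rows that repeat a pose let the fingers close. It gives the time, the measured TCP pose, the force and the opening at its end, in the units of the state.
- ctrl.read_state(): the state, without advancing time (a new reading comes with each control period).
- imaging.get_image(name): name is "scene" or "top"; returns a dict with "color" (480x640x3 uint8, red, green, blue), "range_z" (480x640 float32, mm along the optical axis (not along the pixel's ray), 0 where there is no reading), "vfov" (degrees; the focal length in pixels is half the picture's height over the tangent of half this angle, whatever the lens; pixels are square), "cx", "cy" (the principal point, pixels), "extrinsics" (4x4, takes a point from camera to world coordinates). Camera axes: x right, y down, z forward; pixel columns grow to the right and rows downward; lengths in mm; the calibration is good to about 2 mm. A picture is of the moment at which its call begins.
- ctrl.finish_job(): hands the job in, once; it reports no verdict.
Trained networks look in a picture, given as the dict that the camera call returned (one of the last four; its "shot" number tells which), for a name from the list of things; names that differ only in an ending like _2 or _b are one class to them, and where a whole thing is asked for, a point or a joint stands for the part that bears it (a point fixed in the world has none). Each returns a list of dicts, best first, with "score" (0 to 1); they miss things now and then, are a little off and sometimes report something else, mostly with a low value. They report only what shows in the picture. A call takes as long as a camera call.
- models.spot_in(picture, thing): "point" ([column, row] in pixels, amid what is visible of it).
- models.landmark_of(picture, thing): "point" ([column, row] in pixels: a listed point, or the origin of a listed thing).
The state is a dict: "clock": time; "qpos": joint angles; "qd": joint speeds; "tau": joint torques, N m; "eef_pos": TCP position; "tool_rot": TCP orientation; "force": force on the tool from outside, world axes, zero at the start; "torque": the same for the moment, N m; "width": finger opening in mm.
Only numpy, scipy, OpenCV 4.12 (cv2) and the standard library are available. Lean on these libraries where they do the work, as an engineer would, in place of code of your own. Each camera call takes 0.05 s, during which the arm holds its last target.

## Task

Exactly one of the four brass contact gaps on the black terminal board is the right fit for the red-handled feeler blade. Lift the blade out of its brass hook and slide it gently down into the gaps to find the right one by feel: in a gap that is too wide it goes down freely, in one that is too tight it stops hard part-way (do not force it there, try another), and in the right one it slides in against a light, even drag. Leave it standing fully home in the right gap, shoulder down on the clip, let go, with everything else left where it is.

Things in the scene. Friction and masses are not known exactly. Their poses are not given: they have to be found in the camera images.
- gauge_centre (a point): centre of the red handle of the feeler blade: handle 22 mm (its x) by 14 mm (its y, grasp across this) by 54 mm tall (z up). Under the handle is a steel shoulder 26 x 22 x 4 mm whose underside is 31 mm below this point; the steel blade goes on 34 mm below the shoulder, 14 mm wide (x), 4 mm thick (y), with a rounded nose (radius 2 mm). 60 g. At the start it hangs upright in the brass hook, shoulder on the prongs, 46 mm above the counter; lift it straight up
- gauge_shoulder (a point): the same blade: centre of the shoulder's underside, where the blade begins (31 mm below the handle's centre); it lies level with the clip's top when the blade is fully home
- gauge: the same blade as a whole; origin at the centre of the shoulder's underside, z up along the handle, x along the blade's width
- hook: brass hook holder of the blade, fixed to the counter, base 70 x 70 mm, 46 mm high, two level prongs with the blade hanging between them; origin under the base's centre
- board: black phenolic terminal board, fixed to the counter, 100 (x) x 250 (y) x 12 mm, with four brass clips 42 mm high in a row along its y; origin under its centre
- gap1 (a point): gap number 1 counted from the board's +y end: the mouth of one slot, centre of the opening at the top of a brass clip on the black board; x axis along the slot's 20 mm length, y across its 7 mm width, z up. Clips are 30 x 30 mm, 52 mm apart, their tops 54 mm above the counter, slots 42 mm deep, dark inside. All four look alike; which one fits is different every time
- gap2 (a point): gap number 2 counted from the board's +y end: the mouth of one slot, centre of the opening at the top of a brass clip on the black board; x axis along the slot's 20 mm length, y across its 7 mm width, z up. Clips are 30 x 30 mm, 52 mm apart, their tops 54 mm above the counter, slots 42 mm deep, dark inside. All four look alike; which one fits is different every time
- gap3 (a point): gap number 3 counted from the board's +y end: the mouth of one slot, centre of the opening at the top of a brass clip on the black board; x axis along the slot's 20 mm length, y across its 7 mm width, z up. Clips are 30 x 30 mm, 52 mm apart, their tops 54 mm above the counter, slots 42 mm deep, dark inside. All four look alike; which one fits is different every time
- gap4 (a point): gap number 4 counted from the board's +y end: the mouth of one slot, centre of the opening at the top of a brass clip on the black board; x axis along the slot's 20 mm length, y across its 7 mm width, z up. Clips are 30 x 30 mm, 52 mm apart, their tops 54 mm above the counter, slots 42 mm deep, dark inside. All four look alike; which one fits is different every time
- leaf (a joint): m, how far the sprung contact leaf inside the right gap (whichever it is) is pushed aside: 0 when empty, 2.5 to 5.5 mm with the blade in. Its ramp starts 16 mm below the mouth on the slot's +y side and is fully out at 28 mm; on the ramp the moving blade feels about 3 to 6 N upwards, then a drag of about 2 to 5 N against any sliding down or up; both mostly fade when the blade stands still
- lip1 (a joint): m, how far the contacts of one too-tight gap are bent downwards: 0 untouched. The blade's nose meets them 15 mm below the mouth; they give about 1 mm per 3 N, go on pushing back when the blade stands still, and are ruined at 6 mm
- lip2 (a joint): m, the same for the other too-tight gap. (The fourth gap is too wide: nothing touches the blade but the slot walls, until the shoulder lands)
- canister_centre (a point): tin canister with knurled dark lid, 76 mm across, 95 mm high; bystander, not to be moved; the point is its centre
- socket_centre (a point): chrome lamp socket, 48 mm across, 50 mm high; bystander, not to be moved; the point is its centre
- insulator_centre (a point): white ribbed ceramic insulator, 40 mm across, 46 mm high; bystander, not to be moved; the point is its centre
- driver_mid (a point): yellow-handled screwdriver lying on the counter, about 200 mm long; bystander, not to be moved; the point is on its underside, about mid-length

How it is judged:
By the outcome, as a careful person would: the job done as asked, in the order asked, and still so for the second after the job is handed in, with the robot touching nothing.
It also fails if it takes over 72 s, if anything falls off the work surface, if the arm or the gripper's body presses on something with over 40 N, if the wrist force passes 120 N, or if a joint passes its speed limit or range.

## Working session

There is one attempt and no reset: what is moved stays moved. The work goes in short steps, Python scripts to look and compute and a tool call to move; the robot and the scene stay as the last step left them, time stands still between calls to the robot, and variables do not carry over. Pictures are saved under pics/ and viewed, and the job is handed in when it is done.

Besides the shell and the picture viewer there is one more tool, called after "Emit:" as name(argument=value, ...) on one line, values as JSON. drive_tool: Moves the arm, as the interface text tells. Its arguments: {"type":"object","properties":{"deltas":{"type":"string"}},"required":["deltas"]}

```bash
mkdir -p pics
cat > h.py <<'E'
import numpy as np, cv2
from cell import ctrl, imaging, models
def px2w(im,u,v,z=None,rng=None):
    f=240/np.tan(np.radians(im["vfov"])/2); E=np.array(im["extrinsics"])
    d=np.array([(u-im["cx"])/f,(v-im["cy"])/f,1.])
    if rng is None and z is None: rng=im["range_z"][int(round(v)),int(round(u))]
    if z is not None:
        w=E[:3,:3]@d; rng=(z-E[2,3])/w[2]
    return E[:3,:3]@(d*rng)+E[:3,3]
def cloud(im):
    f=240/np.tan(np.radians(im["vfov"])/2); E=np.array(im["extrinsics"])
    v,u=np.mgrid[:480,:640]; r=im["range_z"]
    P=np.stack([(u-im["cx"])/f*r,(v-im["cy"])/f*r,r],-1)@E[:3,:3].T+E[:3,3]
    P[r==0]=np.nan
    return P
def save(im,n,crop=None,s=1):
    c=im["color"][:,:,::-1]
    if crop: c=c[crop[1]:crop[3],crop[0]:crop[2]]
    cv2.imwrite("pics/"+n,cv2.resize(c,None,fx=s,fy=s,interpolation=cv2.INTER_CUBIC))
E
python3 - <<'E'
from h import *
s=ctrl.read_state(); print({k:np.round(v,3).tolist() for k,v in s.items()}, ctrl.grip_point_offset)
for n in("scene","top"):
    im=imaging.get_image(n); save(im,n+"0.png"); print(n,im["vfov"],im["cx"],im["cy"],np.round(im["extrinsics"],3).tolist())
    for t in ["gauge_centre","gauge_shoulder","hook","board","gap1","gap2","gap3","gap4","canister_centre","socket_centre","insulator_centre","driver_mid"]:
        r=models.landmark_of(im,t)[:4]; print(t,[(np.round(a["point"],1).tolist(),round(a["score"],2),np.round(px2w(im,*a["point"])).tolist()) for a in r])
E
```

```text
{'clock': 0.0, 'qpos': [1.185, 0.629, 0.038, 1.518, -0.027, 0.996, -0.02], 'qd': [-0.0, -0.002, 0.001, -0.001, 0.002, 0.0, -0.0], 'tau': [0.001, -56.34, 1.227, -19.345, 0.011, 0.01, -0.0], 'eef_pos': [204.15, -616.455, 230.386], 'tool_rot': [-3.14, 0.0, 0.32], 'force': [-0.154, 0.479, 0.417], 'torque': [0.046, -0.036, 0.03], 'width': 85.239} 18.700000000000003
scene 54.72958758586225 312.2341985013941 239.4372791394989 [[0.799, 0.392, -0.456, 971.728], [0.601, -0.514, 0.612, -621.334], [0.006, -0.763, -0.646, 725.243], [0.0, 0.0, 0.0, 1.0]]
gauge_centre [([258.2, 307.6], 0.94, [562.0, -233.0, 93.0]), ([248.2, 256.5], 0.73, [405.0, -98.0, 33.0]), ([258.4, 338.6], 0.52, [572.0, -249.0, 28.0])]
gauge_shoulder [([253.8, 320.4], 0.71, [551.0, -237.0, 53.0])]
hook [([258.6, 339.2], 0.72, [574.0, -252.0, 31.0])]
board [([363.9, 258.0], 0.91, [610.0, 56.0, 29.0])]
gap1 [([370.5, 232.8], 0.89, [588.0, 116.0, 52.0]), ([359.5, 244.0], 0.74, [591.0, 64.0, 55.0]), ([349.5, 260.7], 0.65, [603.0, 6.0, 55.0])]
gap2 [([370.5, 232.8], 0.89, [588.0, 116.0, 52.0]), ([359.5, 244.0], 0.74, [591.0, 64.0, 5
[... 1372 characters left out ...]
7, 209.7], 0.59, [591.0, 61.0, 50.0]), ([290.3, 200.8], 0.58, [606.0, 5.0, 51.0])]
gap3 [([201.3, 210.9], 0.89, [591.0, 165.0, 50.0]), ([228.9, 207.3], 0.8, [597.0, 116.0, 48.0]), ([259.7, 209.7], 0.59, [591.0, 61.0, 50.0]), ([290.3, 200.8], 0.58, [606.0, 5.0, 51.0])]
gap4 [([201.3, 210.9], 0.89, [591.0, 165.0, 50.0]), ([228.9, 207.3], 0.8, [597.0, 116.0, 48.0]), ([259.7, 209.7], 0.59, [591.0, 61.0, 50.0]), ([290.3, 200.8], 0.58, [606.0, 5.0, 51.0])]
canister_centre [([354.4, 135.4], 0.61, [711.0, -109.0, 96.0])]
socket_centre [([339.9, 308.0], 0.87, [412.0, -78.0, 49.0])]
insulator_centre [([247.8, 138.5], 0.93, [725.0, 81.0, 42.0])]
driver_mid [([170.5, 330.6], 0.98, [380.0, 224.0, 25.0])]
```

Run:
```python
from h import *
import pickle
a=imaging.get_image("scene");b=imaging.get_image("top")
pickle.dump({"scene":a,"top":b},open("p0.pkl","wb"))
save(a,"s1.png",(200,200,480,400),2.8); save(b,"t1.png",(160,120,480,320),2.5)
```

```text
(no output)
```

View pics/s1.png

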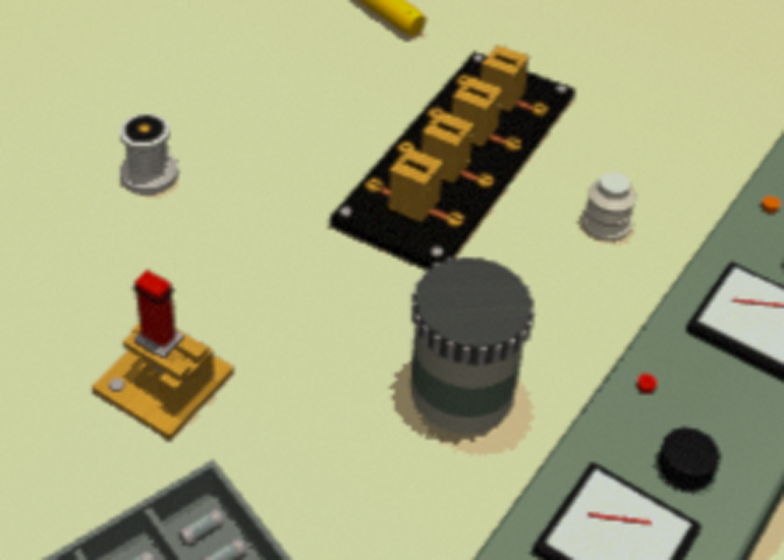

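View pics/t1.png

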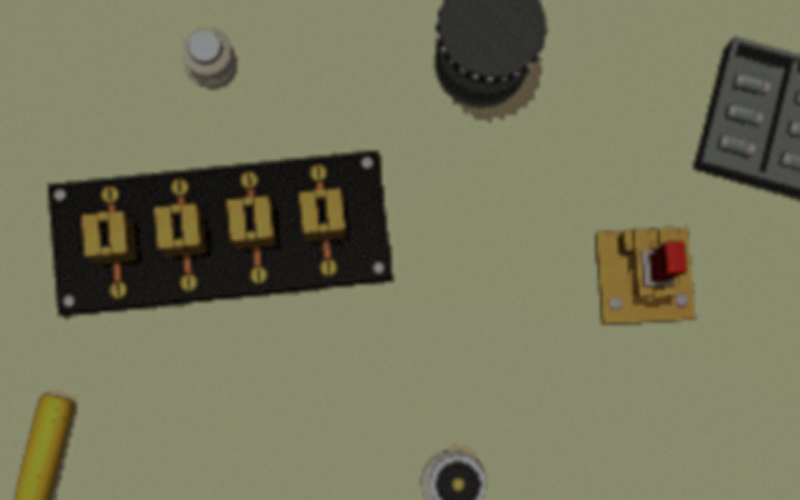

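```bash
cat > meas.py <<'E'
from h import *
import pickle
D=pickle.load(open("p0.pkl","rb"))
for n in("top","scene"):
    im=D[n]; c=im["color"].astype(int); P=cloud(im); r,g,b=c[...,0],c[...,1],c[...,2]
    hsv=cv2.cvtColor(im["color"],cv2.COLOR_RGB2HSV)
    # board region
    reg=(P[...,0]>500)&(P[...,0]<690)&(P[...,1]>-90)&(P[...,1]<240)
    dark=(c.max(-1)<60)&reg&(P[...,2]<25)&(P[...,2]>3)
    mm=cv2.morphologyEx(dark.astype(np.uint8),cv2.MORPH_OPEN,np.ones((3,3)))
    k,l,st,ce=cv2.connectedComponentsWithStats(mm); print(n,"board comps",sorted(st[1:,4])[-3:])
    # board: map mask pixel to plane z=12
    vs,us=np.nonzero(mm); W=np.array([px2w(im,u,v,z=12)[:2] for u,v in zip(us,vs)],np.float32)
    rc=cv2.minAreaRect(W); print("board rect",rc)
    # red handle
    red=(r>110)&(g<60)&(b<60)&(np.abs(P[...,0]-550)<60)&(np.abs(P[...,1]+230)<60)
    Q=P[red]; print("red n",red.sum(),"pixel c",np.argwhere(red).mean(0)[::-1]," z",np.nanpercentile(Q[:,2],[2,50,98]))
    t=red&(P[...,2]>P[red][:,2].max()-8); print("  handle top pts mean",np.nanmean(P[t],0),t.sum())
    for z0 in(54,):
        br=reg&(np.abs(P[...,2]-54)<6)&(P[...,2]>48)
        k,l,st,ce=cv2.connectedComponentsWithStats(br.astype(np.uint8))
        for i in range(1,k):
            if st[i,4]>30: 
                m=(l==i); vs,us=np.nonzero(m); W=np.array([px2w(im,u,v,z=54)[:2] for u,v in zip(us,vs)],np.float32); print("  clip",st[i,4],ce[i],cv2.minAreaRect(W),W.mean(0),P[m][:,2].mean())
E
python3 meas.py
```

```text
top board comps [np.int32(4864)]
board rect ((591.9278564453125, 86.15779113769531), (99.33704376220703, 247.7792205810547), 4.898865222930908)
red n 81 pixel c [429.98765432 222.41975309]  z [101.20720754 103.87910442 106.60373807]
  handle top pts mean [ 553.4257708  -232.05529202  103.78183141] 81
  clip 282 [288.39716312 203.9787234 ] ((599.3092041015625, 8.913931846618652), (30.745216369628906, 29.97158432006836), 4.625974655151367) [599.4285     8.954781] 53.40612733763864
  clip 286 [259.56993007 207.06643357] ((594.8695068359375, 60.460731506347656), (30.667831420898438, 30.139047622680664), 5.267387390136719) [594.91406  60.546  ] 53.32520446776493
  clip 283 [230.5795053  210.07067138] ((590.64111328125, 112.0389633178711), (30.546001434326172, 30.192298889160156), 5.982508659362793) [590.57556 112.2106 ] 53.30496852115549
  clip 288 [201.44097222 213.23611111] ((585.9200439453125, 163.76483154296875), (30.725406646728516, 30.581497192382812), 5.2689900398254395) [585.9702  163.92285] 53.40827253886575
scene board comps [np.int32(56), np.int32(61), np.int32(1494)]
board rec
[... 276 characters left out ...]
472 221.752] ((586.7249755859375, 162.58969116210938), (32.34675979614258, 36.042076110839844), 5.4425225257873535) [586.6593  162.85944] 53.36224515840601
  clip 141 [370.22695035 233.67375887] ((590.3649291992188, 110.3078384399414), (32.05885696411133, 37.31304931640625), 6.667026519775391) [590.6253  110.56147] 53.30947217384084
  clip 154 [359.70779221 246.35714286] ((595.5964965820312, 59.05636978149414), (32.688331604003906, 36.10062789916992), 4.289091110229492) [595.24414   58.879684] 53.13495220397149
  clip 163 [348.55828221 259.74233129] ((599.5797729492188, 7.659700393676758), (31.689348220825195, 34.47651290893555), 5.348047733306885) [599.7354      7.7319636] 53.28386340609707
```

```bash
cat > m2.py <<'E'
from h import *
import pickle
D=pickle.load(open("p0.pkl","rb"))
im=D["top"]; P=cloud(im);c=im["color"].astype(int)
near=(np.abs(P[...,0]-550)<70)&(np.abs(P[...,1]+230)<70)
hs=cv2.cvtColor(im["color"],cv2.COLOR_RGB2HSV)
m=near&(P[...,2]>95); W=np.array([px2w(im,u,v,z=104)[:2] for v,u in np.argwhere(m)],np.float32); print("top",m.sum(),cv2.minAreaRect(W),W.mean(0))
C=np.cov((W-W.mean(0)).T); print(np.sqrt(np.linalg.eigvalsh(C)*12),np.degrees(np.arctan2(*np.linalg.eigh(C)[1][::-1,1])))
m=near&(hs[...,1]>110)&(hs[...,0]>10)&(hs[...,0]<30)&(P[...,2]<15); W=np.array([px2w(im,u,v,z=P[v,u,2])[:2] for v,u in np.argwhere(m)],np.float32); print("base",m.sum(),cv2.minAreaRect(W),np.median(P[m][:,2]))
m=near&(P[...,2]>36)&(P[...,2]<49)&(hs[...,1]>110); W=np.array([px2w(im,u,v,z=46)[:2] for v,u in np.argwhere(m)],np.float32); print("prongs",m.sum(),cv2.minAreaRect(W))
m=near&(P[...,2]>47)&(P[...,2]<60); W=P[m][:,:2].astype(np.float32); print("shoulder",m.sum(),cv2.minAreaRect(W))
save(im,"t2.png",(390,200,450,255),12)
im=D["scene"];save(im,"s2.png",(225,285,295,365),9)
E
python3 m2.py
```

```text
top 124 ((553.2916259765625, -231.08998107910156), (15.578900337219238, 22.323955535888672), 88.7208251953125) [ 552.6829  -231.11581]
[15.9500617 22.7228045] -176.03896695013867
base 732 ((553.176513671875, -231.88287353515625), (69.2048568725586, 70.04261016845703), 2.25260853767395) 8.053190300940969
prongs 253 ((558.2324829101562, -228.62738037109375), (40.189353942871094, 49.37133026123047), 88.77088165283203)
shoulder 119 ((557.8690795898438, -231.21957397460938), (49.5147819519043, 27.87670135498047), 0.8654085993766785)
```

View pics/t2.png

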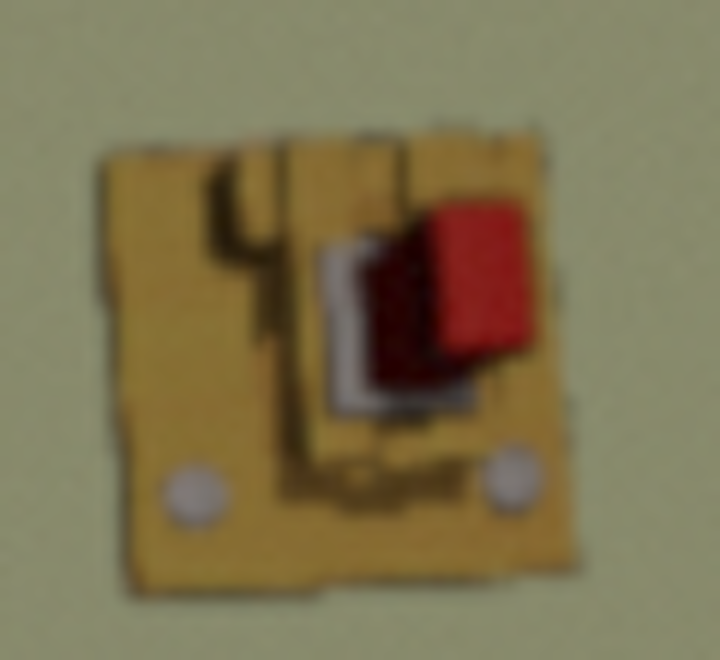

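View pics/s2.png

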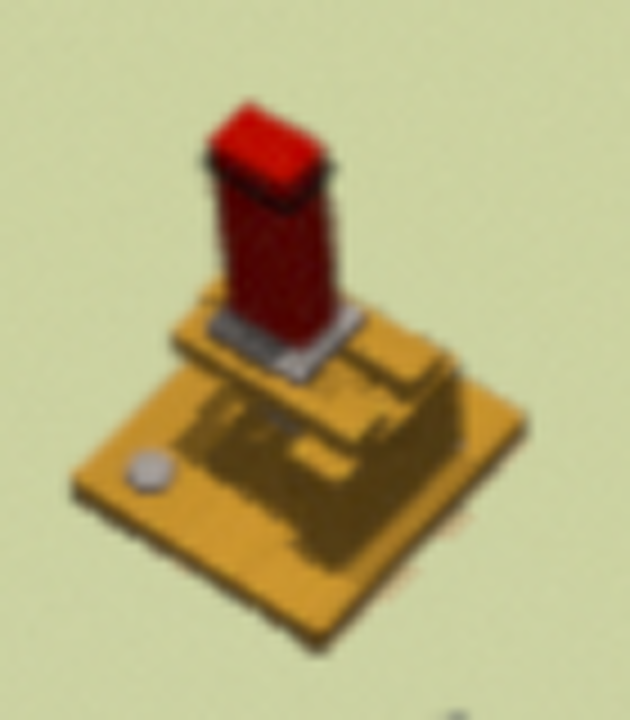

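```bash
cat > go.py <<'E'
import sys
from h import *
s=ctrl.read_state(); p=np.array(s["eef_pos"]); yaw=s["tool_rot"][2]
R=np.array([[np.cos(yaw),np.sin(yaw),0],[np.sin(yaw),-np.cos(yaw),0],[0,0,-1]])
t=np.array([float(a) for a in sys.argv[1:4]]); ty=float(sys.argv[4])
print("t",s["clock"],"pos",np.round(p,2),"rot",np.round(np.degrees(s["tool_rot"]),2),"F",np.round(s["force"],2),"w",round(s["width"],2))
print("delta tool m:",np.round(R.T@(t-p)/1000,4)," turn deg:",round(np.degrees(yaw)-ty,2))
E
python3 go.py 553.3 -231.5 150 2.3
```

```text
t 1.4 pos [ 204.41 -617.04  231.32] rot [180.    -0.    18.32] F [0.29 0.34 0.6 ] w 85.52
delta tool m: [ 0.4524 -0.2563  0.0813]  turn deg: 16.02
```

Emit:
drive_tool(deltas="0.05 -0.028 0.009 4 0.06;0.1 -0.057 0.018 8 0.06;0.15 -0.085 0.027 12 0.06;0.2 -0.113 0.036 16 0.06;0.25 -0.142 0.045 16 0.06;0.3 -0.17 0.054 16 0.06;0.35 -0.198 0.063 16 0.06;0.4 -0.227 0.072 16 0.06;0.4524 -0.2563 0.0813 16 0.06;0.4524 -0.2563 0.0813 16 0.06;0.4524 -0.2563 0.0813 16 0.06")

```text
clock: 2.78
eef_pos: [553.0, -231.8, 149.9]
tool_rot: [3.141, 0.001, 0.041]
force: [-1.3, -0.3, -0.1]
width: 60.2
```

```bash
python3 go.py 553.3 -231.5 62 2.3
python3 - <<'E'
from h import *
im=imaging.get_image("scene"); save(im,"s3.png",(180,200,400,400),3)
E
```

```text
t 2.775 pos [ 552.98 -231.81  149.92] rot [1.7996e+02 4.0000e-02 2.3500e+00] F [-1.3  -0.31 -0.06] w 60.2
delta tool m: [ 0.0003 -0.0003  0.0879]  turn deg: 0.05
```

View pics/s3.png

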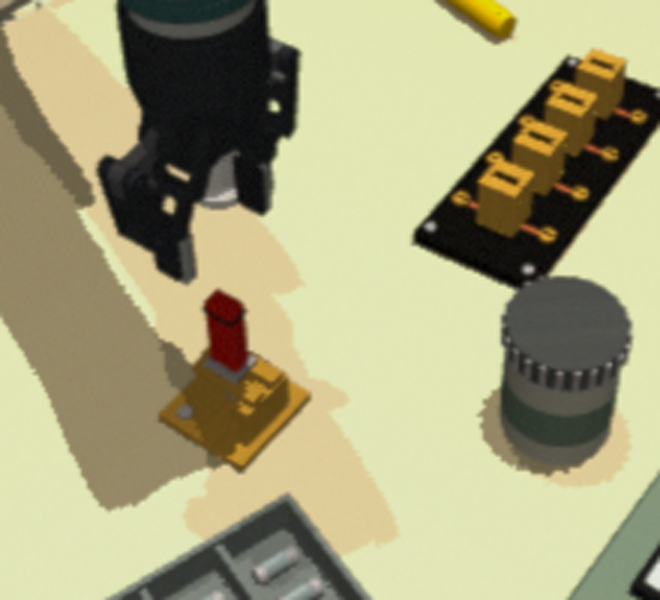

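The open gripper hangs centred over the red handle (crop about 225,300), with the jaws on either side in y. Next: lower it, then close.

Emit:
drive_tool(deltas="0 0 0.03 0 0.06;0 0 0.06 0 0.06;0 0 0.088 0 0.06;0 0 0.088 0 0.06;0 0 0.088 0 0.04")

```text
clock: 3.45
eef_pos: [553.4, -233.0, 63.2]
tool_rot: [3.14, -0.001, 0.039]
force: [-0.5, 0.6, 0.2]
width: 43.1
```

Emit:
drive_tool(deltas="0 0 0 0 0.028;0 0 0 0 0.02;0 0 0 0 0.014;0 0 0 0 0.01;0 0 0 0 0.005;0 0 0 0 0.005;0 0 0 0 0.005;0 0 0 0 0.005")

```text
clock: 4.45
eef_pos: [553.7, -231.7, 62.7]
tool_rot: [3.141, -0.001, 0.041]
force: [-0.3, 0.0, 5.9]
width: 13.5
```

Emit:
drive_tool(deltas="0 0 -0.005 0 0.005;0 0 -0.015 0 0.005;0 0 -0.03 0 0.005;0 0 -0.045 0 0.005;0 0 -0.06 0 0.005;0 0 -0.06 0 0.005;0 0 -0.06 0 0.005")

```text
clock: 5.32
eef_pos: [553.0, -231.4, 121.9]
tool_rot: [-3.141, 0.0, 0.041]
force: [-0.3, -0.3, -0.7]
width: 13.2
```

```bash
cat > look.py <<'E'
from h import *
import sys
a=imaging.get_image("scene"); b=imaging.get_image("top"); s=ctrl.read_state()
print(s["clock"],np.round(s["eef_pos"],2),np.round(s["force"],2),round(s["width"],2))
import pickle; pickle.dump({"scene":a,"top":b,"s":s},open(f"p_{sys.argv[1]}.pkl","wb"))
x,y,z=s["eef_pos"]
for n,im in(("scene",a),("top",b)):
    E=np.array(im["extrinsics"]);f=240/np.tan(np.radians(im["vfov"])/2)
    q=E[:3,:3].T@(np.array([x,y,z-15])-E[:3,3]); u=int(im["cx"]+f*q[0]/q[2]);v=int(im["cy"]+f*q[1]/q[2])
    x0=max(0,u-45);y0=max(0,v-40); save(im,f"{n}_{sys.argv[1]}.png",(x0,y0,x0+90,y0+80),7); print(n,u,v,x0,y0)
    for t in("gauge_centre","gauge_shoulder"):
        for k in models.landmark_of(im,t)[:1]: print(t,k["point"],k["score"])
E
python3 look.py lift
```

```text
5.425 [ 552.82 -231.3   121.44] [-0.76 -0.17  0.07] 13.64
scene 254 299 209 259
gauge_centre [253.9, 284.6] 0.63
gauge_shoulder [252.0, 298.4] 0.76
top 429 222 384 182
gauge_centre [432.8, 222.9] 0.49
gauge_shoulder [428.3, 224.1] 0.49
```

View pics/scene_lift.png

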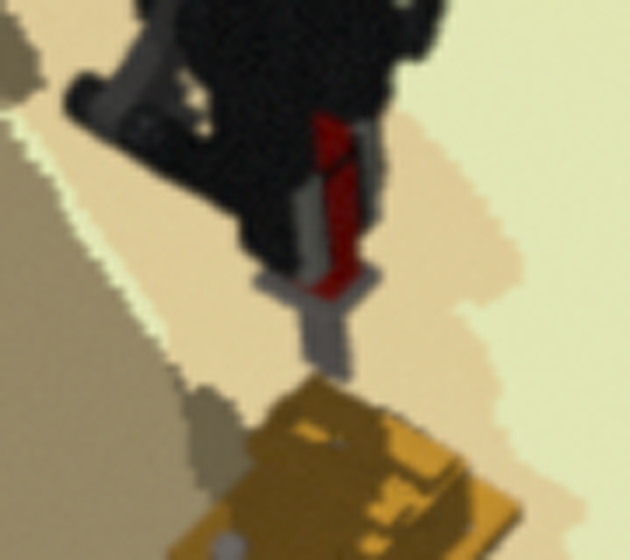

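View pics/top_lift.png

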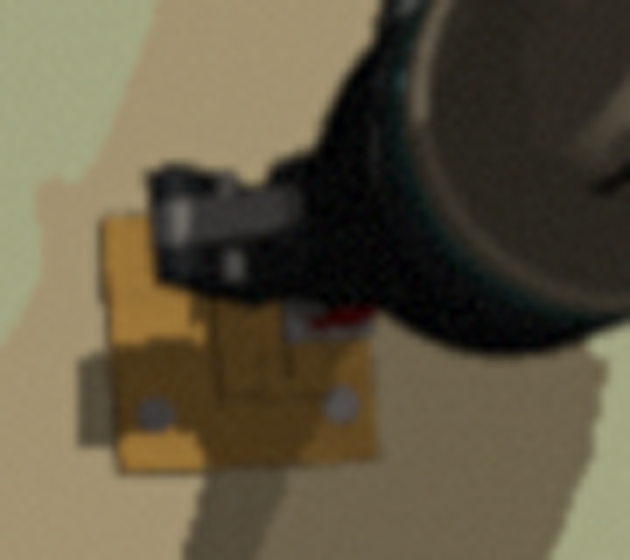

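```bash
python3 go.py 599.8 8.7 122 4.95
```

```text
t 5.625 pos [ 552.99 -231.42  121.54] rot [-1.7998e+02  5.0000e-02  2.3200e+00] F [-0.92  0.03 -0.48] w 13.33
delta tool m: [ 0.0565 -0.238  -0.0005]  turn deg: -2.63
```

Emit:
drive_tool(deltas="0.007 -0.03 0 -0.5 0.005;0.016 -0.07 0 -1 0.005;0.028 -0.12 0 -1.6 0.005;0.04 -0.17 0 -2 0.005;0.05 -0.21 0 -2.6 0.005;0.0565 -0.238 0 -2.6 0.005;0.0565 -0.238 0 -2.6 0.005;0.0565 -0.238 0 -2.6 0.005;0.0565 -0.238 0 -2.6 0.005")

```text
clock: 6.75
eef_pos: [599.8, 6.5, 122.0]
tool_rot: [3.141, 0.0, 0.083]
force: [0.3, -0.5, -1.2]
width: 13.5
```

```bash
python3 look.py g4; python3 go.py 599.8 8.7 118 4.95
```

```text
6.85 [599.93   7.02 122.05] [0.65 0.4  0.52] 13.29
scene 349 240 304 200
gauge_centre [352.7, 230.0] 0.76
gauge_shoulder [349.1, 241.2] 0.58
top 288 198 243 158
t 7.05 pos [600.06   8.11 122.07] rot [180.    -0.     4.88] F [-0.42  1.06 -1.14] w 13.29
delta tool m: [-0.0002 -0.0006  0.0041]  turn deg: -0.07
```

View pics/scene_g4.png

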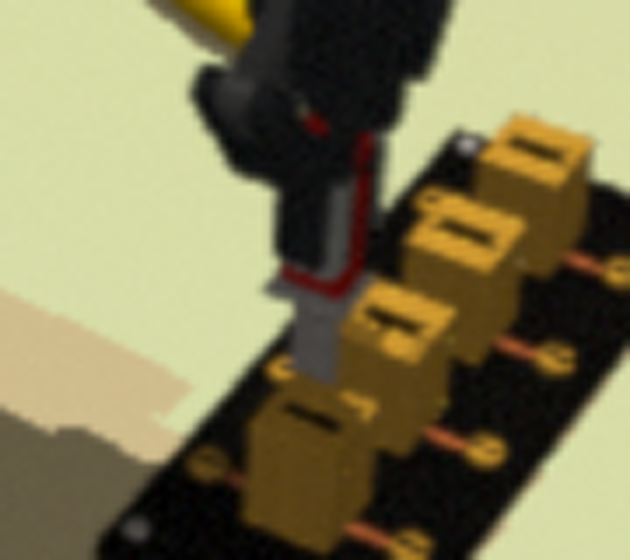

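View pics/top_g4.png

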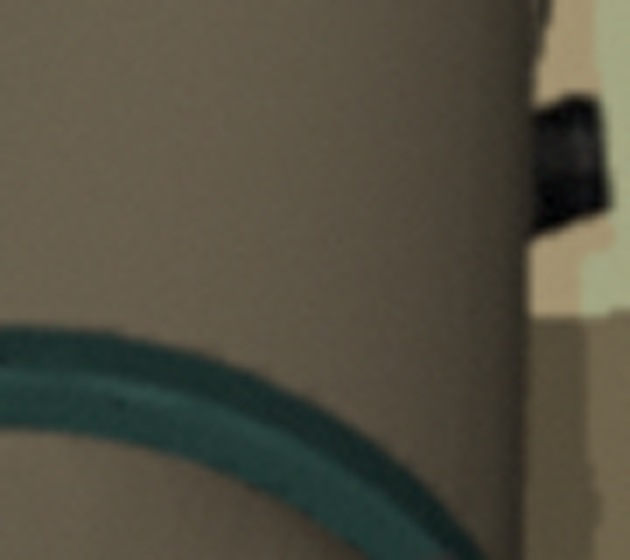

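Emit:
drive_tool(deltas="0 0 0.007 0 0.005;0 0 0.0135 0 0.005;0 0 0.0135 0 0.005;0 0 0.0135 0 0.005")

```text
clock: 7.55
eef_pos: [600.1, 8.6, 108.4]
tool_rot: [3.142, 0.0, 0.086]
force: [1.2, 0.0, -0.4]
width: 13.0
```

```bash
python3 look.py g4b; python3 go.py 599.8 8.7 108 4.95
```

```text
7.65 [600.26   8.59 108.65] [-0.33 -0.48 -1.44] 13.14
scene 350 245 305 205
gauge_centre [352.2, 230.6] 0.52
gauge_shoulder [348.1, 243.9] 0.44
top 287 199 242 159
t 7.85 pos [600.19   8.61 108.7 ] rot [-1.80e+02 -2.00e-02  4.92e+00] F [-0.35  0.82 -0.49] w 13.28
delta tool m: [-0.0004 -0.0001  0.0007]  turn deg: -0.03
```

View pics/scene_g4b.png

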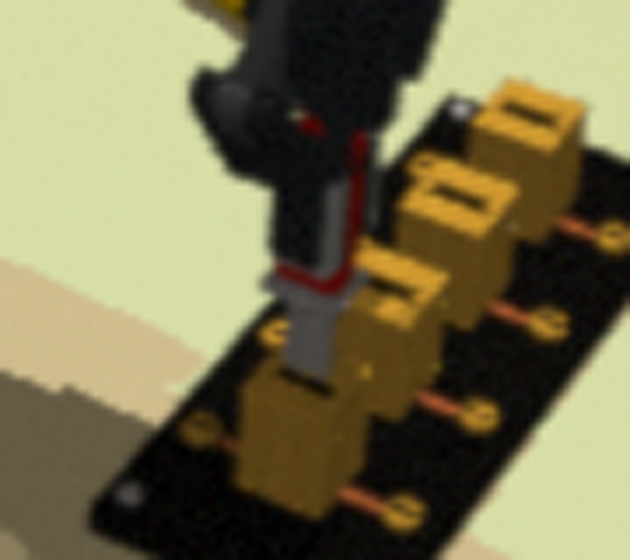

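Emit:
drive_tool(deltas="0 0 0.002 0 0.005;0 0 0.004 0 0.005;0 0 0.006 0 0.005;0 0 0.008 0 0.005;0 0 0.008 0 0.005")

```text
clock: 8.48
eef_pos: [599.9, 8.6, 100.3]
tool_rot: [-3.142, 0.0, 0.086]
force: [0.2, -0.5, -0.7]
width: 13.2
```

Emit:
drive_tool(deltas="0 0 0.002 0 0.005;0 0 0.004 0 0.005;0 0 0.004 0 0.005")

```text
clock: 8.85
eef_pos: [599.9, 8.6, 96.3]
tool_rot: [-3.142, 0.0, 0.086]
force: [0.0, 0.1, -0.9]
width: 13.4
```

Emit:
drive_tool(deltas="0 0 0.002 0 0.005;0 0 0.004 0 0.005;0 0 0.005 0 0.005;0 0 0.005 0 0.005")

```text
clock: 9.35
eef_pos: [600.0, 8.6, 91.4]
tool_rot: [3.142, 0.0, 0.086]
force: [0.0, 0.6, -0.8]
width: 13.1
```

Emit:
drive_tool(deltas="0 0 0.001 0 0.005;0 0 0.002 0 0.005")

```text
clock: 9.6
eef_pos: [600.1, 8.5, 89.5]
tool_rot: [3.142, -0.0, 0.086]
force: [-0.4, -0.8, -0.1]
width: 13.5
```

Emit:
drive_tool(deltas="0 0 0.001 0 0.005;0 0 0.001 0 0.005")

```text
clock: 9.85
eef_pos: [600.2, 8.6, 88.7]
tool_rot: [-3.142, -0.0, 0.086]
force: [-0.1, 0.8, 2.4]
width: 13.0
```

Emit:
drive_tool(deltas="0 0 0 0 0.005;0 0 0 0 0.005")

```text
clock: 10.1
eef_pos: [600.2, 8.6, 88.7]
tool_rot: [3.142, -0.0, 0.086]
force: [-0.8, 0.0, 1.4]
width: 13.4
```

Emit:
drive_tool(deltas="0 0 0.001 0 0.005;0 0 0.001 0 0.005;0 0 0.001 0 0.005")

```text
clock: 10.48
eef_pos: [600.2, 8.6, 87.7]
tool_rot: [3.142, -0.0, 0.086]
force: [-0.9, 0.2, 5.5]
width: 13.6
```

Emit:
drive_tool(deltas="0 0 0 0 0.005;0 0 0 0 0.005;0 0 0 0 0.005;0 0 0 0 0.005")

```text
clock: 10.98
eef_pos: [600.2, 8.6, 87.6]
tool_rot: [-3.142, -0.0, 0.086]
force: [0.0, -0.5, 3.9]
width: 13.1
```

Emit:
drive_tool(deltas="0 0 -0.004 0 0.005;0 0 -0.012 0 0.005;0 0 -0.025 0 0.005;0 0 -0.025 0 0.005;0 -0.015 -0.025 0 0.005;0 -0.035 -0.025 0 0.005;0 -0.052 -0.025 0 0.005;0 -0.052 -0.025 0 0.005;0 -0.052 -0.025 0 0.005;0 -0.052 -0.025 0 0.005;0 -0.052 -0.025 0 0.005;0 -0.052 -0.025 0 0.005")

```text
clock: 12.48
eef_pos: [595.7, 59.9, 112.6]
tool_rot: [3.141, -0.0, 0.085]
force: [-0.6, 0.1, -0.3]
width: 13.3
```

```bash
python3 look.py g3; python3 go.py 595.3 60.5 108 4.95
```

```text
12.575 [595.66  60.12 112.54] [-0.12  0.92 -0.4 ] 13.24
scene 361 230 316 190
gauge_centre [363.8, 217.8] 0.44
gauge_shoulder [358.5, 227.7] 0.55
top 257 202 212 162
gauge_centre [256.8, 201.3] 0.53
gauge_shoulder [258.6, 205.8] 0.52
t 12.775 pos [595.63  60.38 112.53] rot [-180.     -0.      4.92] F [-0.58 -0.12 -0.51] w 13.26
delta tool m: [-0.0003 -0.0001  0.0045]  turn deg: -0.03
```

View pics/scene_g3.png

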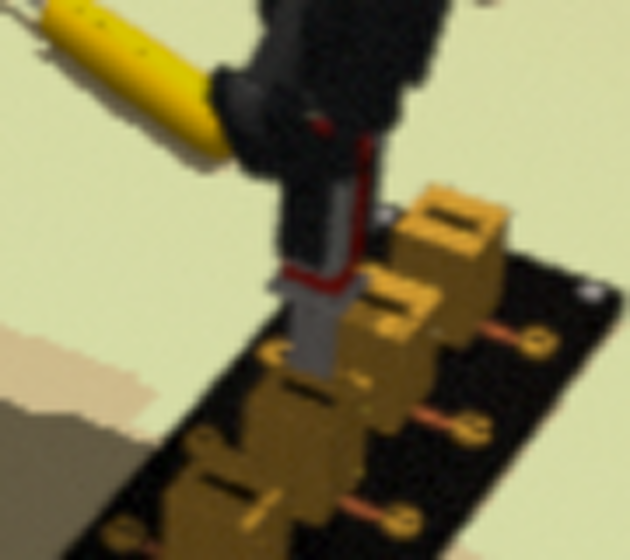

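The blade tip hangs just over gap 3's slot (crop about 310,375). Lowering it gently.

Emit:
drive_tool(deltas="0 0 0.003 0 0.005;0 0 0.006 0 0.005;0 0 0.009 0 0.005;0 0 0.011 0 0.005;0 0 0.011 0 0.005")

```text
clock: 13.4
eef_pos: [595.5, 60.3, 101.3]
tool_rot: [3.142, 0.0, 0.086]
force: [0.9, -0.2, -1.0]
width: 13.3
```

Emit:
drive_tool(deltas="0 0 0.003 0 0.005;0 0 0.006 0 0.005;0 0 0.009 0 0.005;0 0 0.0105 0 0.005;0 0 0.0105 0 0.005")

```text
clock: 14.02
eef_pos: [595.5, 60.3, 90.9]
tool_rot: [3.142, 0.0, 0.086]
force: [0.7, -0.6, -0.9]
width: 13.6
```

Emit:
drive_tool(deltas="0 0 0.001 0 0.005;0 0 0.002 0 0.005")

```text
clock: 14.28
eef_pos: [595.7, 60.4, 89.1]
tool_rot: [-3.142, -0.0, 0.086]
force: [1.1, -0.2, -0.8]
width: 13.6
```

Emit:
drive_tool(deltas="0 0 0.001 0 0.005;0 0 0.001 0 0.005")

```text
clock: 14.52
eef_pos: [595.6, 60.3, 87.9]
tool_rot: [-3.142, 0.0, 0.086]
force: [-0.2, -1.1, -1.4]
width: 13.4
```

Emit:
drive_tool(deltas="0 0 0.0015 0 0.005;0 0 0.003 0 0.005")

```text
clock: 14.78
eef_pos: [595.6, 60.4, 84.9]
tool_rot: [3.142, -0.0, 0.086]
force: [-0.7, -0.4, -0.4]
width: 13.7
```

Emit:
drive_tool(deltas="0 0 0.0015 0 0.005;0 0 0.003 0 0.005")

```text
clock: 15.02
eef_pos: [595.6, 60.4, 81.9]
tool_rot: [3.142, 0.0, 0.086]
force: [-0.6, -0.1, -0.9]
width: 13.5
```

Emit:
drive_tool(deltas="0 0 0.0015 0 0.005;0 0 0.003 0 0.005")

```text
clock: 15.28
eef_pos: [595.6, 60.4, 78.9]
tool_rot: [-3.142, 0.0, 0.086]
force: [-0.9, 0.2, -0.6]
width: 12.8
```

Gap 3 is free at 26 mm deep with no drag, so it is the wide one. On to gap 2.

Emit:
drive_tool(deltas="0 0 -0.01 0 0.005;0 0 -0.022 0 0.005;0 0 -0.0335 0 0.005;0 0 -0.0335 0 0.005;0 -0.015 -0.0335 0 0.005;0 -0.035 -0.0335 0 0.005;0 -0.052 -0.0335 0 0.005;0 -0.052 -0.0335 0 0.005;0 -0.052 -0.0335 0 0.005;0 -0.052 -0.0335 0 0.005;0 -0.052 -0.0335 0 0.005;0 -0.052 -0.0335 0 0.005")

```text
clock: 16.77
eef_pos: [591.2, 111.7, 112.5]
tool_rot: [3.141, -0.0, 0.085]
force: [0.4, -0.6, -0.3]
width: 13.4
```

```bash
python3 look.py g2; python3 go.py 590.8 112.2 108 4.95
```

```text
16.875 [591.23 111.97 112.55] [ 0.4  -0.44 -0.47] 13.23
scene 372 218 327 178
gauge_centre [375.8, 208.1] 0.67
gauge_shoulder [368.8, 217.7] 0.73
top 227 205 182 165
gauge_centre [223.9, 202.8] 0.52
gauge_shoulder [226.5, 207.4] 0.45
t 17.075 pos [591.14 112.15 112.51] rot [180.     0.     4.92] F [ 0.26  0.93 -0.34] w 13.5
delta tool m: [-0.0003 -0.0001  0.0045]  turn deg: -0.03
```

View pics/scene_g2.png

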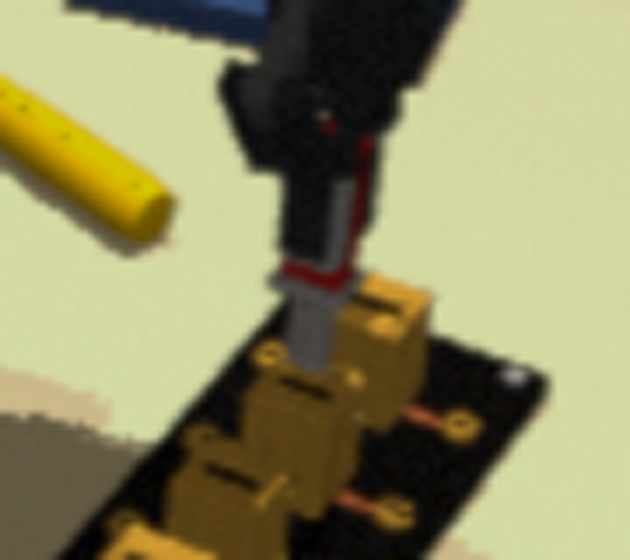

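The picture shows the tip over gap 2 (crop about 305,370).

Emit:
drive_tool(deltas="0 0 0.003 0 0.005;0 0 0.006 0 0.005;0 0 0.009 0 0.005;0 0 0.011 0 0.005;0 0 0.011 0 0.005")

```text
clock: 17.7
eef_pos: [591.0, 112.1, 101.3]
tool_rot: [3.142, 0.0, 0.086]
force: [0.2, -0.2, -1.9]
width: 12.9
```

Emit:
drive_tool(deltas="0 0 0.003 0 0.005;0 0 0.006 0 0.005;0 0 0.009 0 0.005;0 0 0.0105 0 0.005;0 0 0.0105 0 0.005")

```text
clock: 18.32
eef_pos: [591.1, 112.1, 90.9]
tool_rot: [3.142, 0.0, 0.086]
force: [0.4, 0.4, -0.6]
width: 13.7
```

Emit:
drive_tool(deltas="0 0 0.001 0 0.005;0 0 0.002 0 0.005")

```text
clock: 18.58
eef_pos: [591.2, 112.2, 89.1]
tool_rot: [-3.142, -0.0, 0.086]
force: [0.2, 0.3, -0.8]
width: 13.0
```

Emit:
drive_tool(deltas="0 0 0.001 0 0.005;0 0 0.001 0 0.005")

```text
clock: 18.82
eef_pos: [591.0, 112.2, 87.9]
tool_rot: [-3.142, 0.0, 0.086]
force: [0.3, 0.4, -0.1]
width: 13.3
```

Emit:
drive_tool(deltas="0 0 0.001 0 0.005;0 0 0.002 0 0.005")

```text
clock: 19.08
eef_pos: [591.2, 112.2, 86.0]
tool_rot: [-3.142, -0.0, 0.086]
force: [0.5, 0.2, 0.1]
width: 13.3
```

Emit:
drive_tool(deltas="0 0 0.0005 0 0.005;0 0 0.0005 0 0.005;0 0 0.0005 0 0.005;0 0 0.0005 0 0.005")

```text
clock: 19.58
eef_pos: [591.2, 112.2, 85.6]
tool_rot: [-3.142, -0.0, 0.086]
force: [-1.1, -0.3, -1.5]
width: 13.6
```

Emit:
drive_tool(deltas="0 0 0.0015 0 0.005;0 0 0.003 0 0.005")

```text
clock: 19.82
eef_pos: [591.2, 112.2, 82.4]
tool_rot: [3.142, -0.0, 0.086]
force: [-0.2, -0.5, -0.1]
width: 13.5
```

Emit:
drive_tool(deltas="0 0 0.0015 0 0.005;0 0 0.003 0 0.005")

```text
clock: 20.08
eef_pos: [591.5, 111.6, 79.7]
tool_rot: [3.141, -0.001, 0.086]
force: [0.2, -0.9, 2.8]
width: 13.0
```

Emit:
drive_tool(deltas="0 0 0.0015 0 0.005;0 0 0.003 0 0.005")

```text
clock: 20.32
eef_pos: [591.7, 111.7, 76.8]
tool_rot: [3.141, -0.001, 0.086]
force: [-0.2, -1.6, 4.2]
width: 13.5
```

Gap 2 shows a light drag, with a push towards -y, as the leaf would give. Continuing down to home.

Emit:
drive_tool(deltas="0 0 0.0015 0 0.005;0 0 0.003 0 0.005")

```text
clock: 20.58
eef_pos: [591.1, 111.7, 73.3]
tool_rot: [3.141, 0.0, 0.086]
force: [0.1, -2.5, 1.5]
width: 13.1
```

Emit:
drive_tool(deltas="0 0 0.001 0 0.005;0 0 0.002 0 0.005")

```text
clock: 20.82
eef_pos: [590.9, 111.8, 71.2]
tool_rot: [3.141, 0.001, 0.086]
force: [1.4, -3.1, 2.2]
width: 13.1
```

Emit:
drive_tool(deltas="0 0 0.0005 0 0.005;0 0 0.001 0 0.005")

```text
clock: 21.08
eef_pos: [590.9, 112.0, 70.7]
tool_rot: [3.141, 0.001, 0.086]
force: [-1.7, -3.8, 6.9]
width: 13.1
```

Emit:
drive_tool(deltas="0 0 0 0 0.005;0 0 0 0 0.005;0 0 0 0 0.005")

```text
clock: 21.45
eef_pos: [590.9, 112.0, 70.8]
tool_rot: [3.141, 0.0, 0.086]
force: [-2.4, -4.3, 4.8]
width: 13.4
```

Emit:
drive_tool(deltas="0 0 0.0005 0 0.005;0 0 0.001 0 0.005;0 0 0.001 0 0.005")

```text
clock: 21.82
eef_pos: [590.9, 111.9, 70.7]
tool_rot: [-3.142, 0.0, 0.086]
force: [-3.1, -4.1, 12.9]
width: 13.1
```

```bash
python3 look.py home
python3 - <<'E'
from h import *
import pickle
im=pickle.load(open("p_home.pkl","rb"))["scene"]; save(im,"home_z.png",(345,195,400,245),13)
E
```

```text
21.925 [590.93 111.95  70.69] [-3.87 -4.68 13.18] 13.32
scene 370 232 325 192
gauge_centre [252.1, 255.2] 0.61
gauge_shoulder [368.7, 230.6] 0.63
top 230 209 185 169
gauge_centre [228.3, 207.9] 0.6
gauge_shoulder [226.1, 212.0] 0.54
```

View pics/home_z.png

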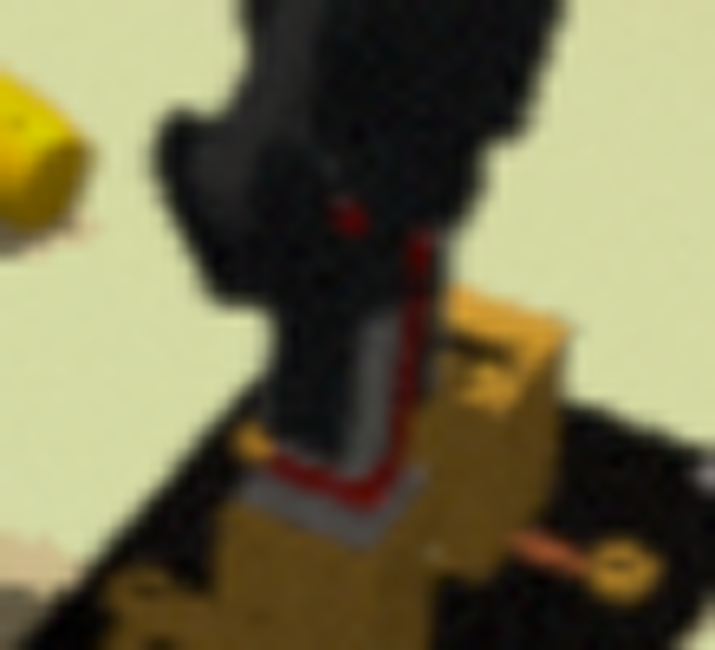

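Emit:
drive_tool(deltas="0 0 -0.0005 0 0.005;0 0 -0.001 0 0.005;0 0 -0.001 0 0.03;0 0 -0.001 0 0.04;0 0 -0.001 0 0.045;0 0 -0.001 0 0.045;0 0 -0.001 0 0.045;0 0 -0.001 0 0.045")

```text
clock: 23.12
eef_pos: [591.2, 112.2, 70.5]
tool_rot: [-3.142, -0.0, 0.086]
force: [-0.2, -0.1, 0.0]
width: 45.3
```

Emit:
drive_tool(deltas="0 0 -0.01 0 0.045;0 0 -0.03 0 0.045;0 0 -0.06 0 0.045;0 0 -0.1 0 0.045;-0.05 0 -0.14 0 0.045;-0.1 0.05 -0.15 0 0.045;-0.1 0.1 -0.15 0 0.045;-0.1 0.15 -0.15 0 0.045;-0.1 0.2 -0.15 0 0.045;-0.1 0.2 -0.15 0 0.045;-0.1 0.2 -0.15 0 0.045")

```text
clock: 24.5
eef_pos: [508.6, -95.1, 220.9]
tool_rot: [-3.141, -0.0, 0.086]
force: [0.1, 0.8, -0.4]
width: 45.1
```

Run:
```python
from h import *
s=ctrl.read_state(); print(s["clock"],s["eef_pos"],s["width"])
a=imaging.get_image("scene");b=imaging.get_image("top")
save(a,"s_end.png",(180,160,460,360),2.8); save(a,"s_endz.png",(340,190,405,250),10); save(b,"t_end.png",(160,120,480,320),2.5)
for im in(a,b):
    P=cloud(im); m=(np.abs(P[...,0]-590)<25)&(np.abs(P[...,1]-112)<30)
    z=P[...,2]; q=m&(z>75); print("handle top z",np.nanpercentile(z[q],[50,95]),q.sum()); t=q&(z>104); W=np.array([px2w(im,u,v,z=112)[:2] for v,u in np.argwhere(t)]); print("n",len(W), W.mean(0) if len(W) else "")
```

```text
24.5 [508.64781581 -95.08550025 220.89402541] 45.05708922085986
handle top z [ 97.88716509 113.57053703] 180
n 70 [591.7188295  107.68322503]
handle top z [110.36125694 113.76717244] 165
n 122 [590.23195671 110.67828795]
```

View pics/s_end.png

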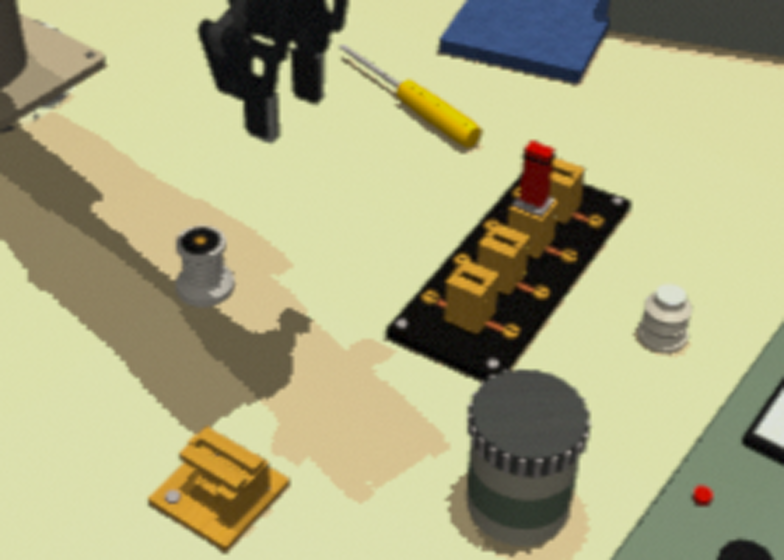

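View pics/s_endz.png

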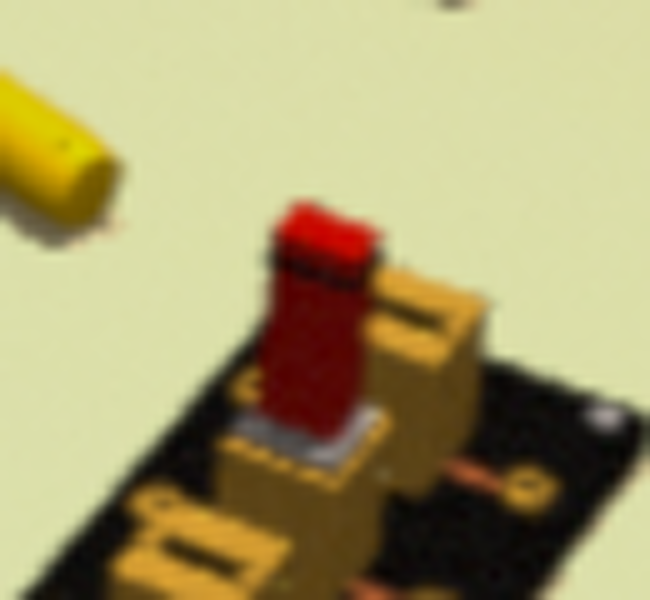

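View pics/t_end.png

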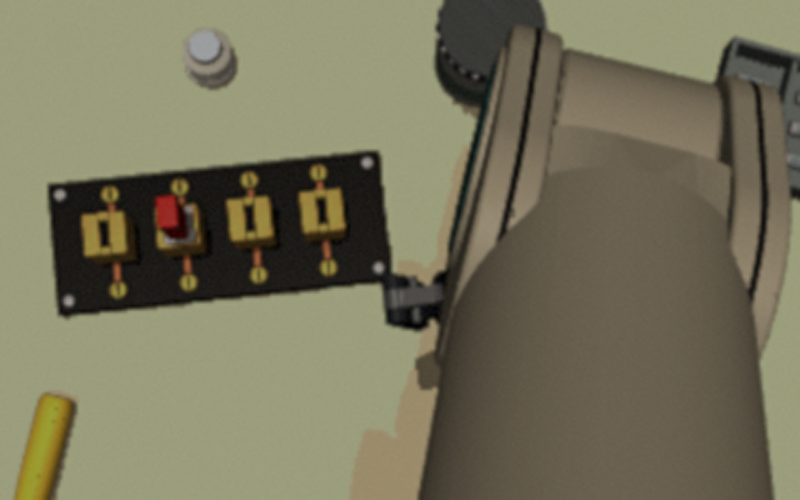

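```bash
python3 -c "
from cell import ctrl
print(ctrl.finish_job())"
```

```text
the job is handed in; nothing more can be done
None
```

The blade is standing fully home in gap 2, released, and the job was handed in at about 24.5 s of the 72 s allowed.

I lifted the blade straight out of the hook and tried the gaps by feel:

| Gap | What I felt | Reading |
|---|---|---|
| 4 | Stopped hard about 15–16 mm down. Force rose about 3 N/mm and held at about 4 N standing still, so I backed off after roughly 1.5–2 mm of bend (my estimate). | Too tight |
| 3 | No measurable force down to 26 mm. | Too wide |
| 2 | Free past the tight-contact depth, then about 2–4 N of drag with a sideways push towards -y, down to the shoulder stop. | Right fit |
| 1 | Not tried; by elimination it is the other too-tight gap. | – |

**Last checks:**
- **Seated:** at the bottom of gap 2 an extra 1 mm of commanded push moved nothing, and the force rose to about 13 N.
- **Pictures after release:** the shoulder is flat on the clip. The handle top is at about 111–113 mm, against 112 expected.
- **Other things:** the hook, board and bystanders look unmoved, judging by eye, though the arm hid the hook and part of the canister from the top camera.
- **One disagreement:** the handle top sits about 1.5 mm (top camera) to 4.5 mm (scene camera) towards -y of the measured slot centre. The 1.5 mm is what the leaf pushing the blade against the slot wall would give. I put the larger scene value down to side-face pixels in that oblique view, but I did not check it separately.

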